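# Fill a jar of sweets through the spring-gate hopper

### The job

Tip all six sweets from the scoop into the hopper while its gate is shut, then set the scoop down upright on the counter and let go of it. Then push the red spring-loaded paddle with the gripper until the gate is fully open, so that every sweet drops into the glass jar below, and keep it held fully open: finish while still holding it there. Spill no sweets, leave the jar in its place, and do not disturb the jam jar, the gift box or the tin.

Things in the scene. Friction and masses are not known exactly. Their poses are not given: they have to be found in the camera images.
- stand: Fixed filling stand: a steel hopper (funnel) above a glass jar. Grey base plate 210 (x) x 190 (y) x 12 mm; origin at the centre of its underside on the counter, on the hopper's axis; z up, yaw varies. Column on the -x side: 30 x 50 mm, 152 mm high, 83 mm from the axis. A brass slide gate shuts the spout from below; its red paddle stands out on the +y side.
- hopper_mouth (a point): Centre of the hopper's open top, 175 mm above the counter, on its axis. Outer rim diameter 166 mm, inner 160 mm; a cone narrows to a spout of 56 mm inner diameter from 130 down to 113 mm height.
- gate (a joint): Travel (m) of the spring slide gate under the hopper: 0 = shut, where the spring keeps it; 0.060 = fully open, at its stop. It slides level along the stand's -y (paddle pushed towards the hopper). The spring resists with 3.6 N shut to 8.4 N fully open and shuts the gate when let go. Sweets all fall through only when it is nearly fully open.
- paddle (a point): Middle of the outer (+y) upright face of the red push paddle, 150 mm above the counter, 187 mm from the hopper's axis when shut, 127 mm fully open; moves with the gate, axes as the stand's. Paddle: 50 mm wide (x), 12 mm thick (y), from 103 to 179 mm height. Push this face along the stand's -y.
- jar: Open glass jar, outer diameter 72 mm, inner 66 mm, 85 mm tall, floor 6 mm thick, standing loose on the base plate (12 mm up) under the spout between four low pins; rim 8 mm below the gate. Origin: centre of its underside.
- scoop: Loose steel scoop, 0.25 kg: tray 100 (x) x 90 mm (y), walls 45 mm high, open at the front (+x, pouring end). Its floor rises 12 degrees to the front (8 mm high at the back, 29 at the lip), so level it keeps the sweets at the back; nose down about 40 degrees empties it. Origin: centre of the underside, z up. Starts upright on the counter, front roughly towards world +y.
- scoop_grip (a point): Place to pinch the scoop's black bar handle from above, across scoop y: (-5, 0, 81) mm in the scoop's frame, axes the same. The bar runs along x above the tray, 14 mm wide, 22 mm high (70 to 92 mm above the underside), from x = -50 to +38 mm, with an upright at the back end.
- scoop_lip (a point): Middle of the scoop's pouring edge: (50, 0, 29) mm in the scoop's frame.
- jam_jar: Bystander: closed amber jam jar, 68 mm diameter, 90 mm tall. Origin: centre of the underside.
- gift_box: Bystander: red gift box with a cream ribbon, 90 x 120 x 50 mm high. Origin: centre of the underside.
- tin: Bystander: small closed metal tin with a yellow band, 60 mm diameter, 60 mm tall. Origin: centre of the underside.
- sweet0_center (a point): Centre of one sugar-coated hard sweet (pink), a ball of 22 mm diameter, 10 g; one of six, starts in the scoop.
- sweet1_center (a point): Centre of one sugar-coated hard sweet (orange), a ball of 22 mm diameter, 10 g; one of six, starts in the scoop.
- sweet2_center (a point): Centre of one sugar-coated hard sweet (purple), a ball of 22 mm diameter, 10 g; one of six, starts in the scoop.
- sweet3_center (a point): Centre of one sugar-coated hard sweet (yellow), a ball of 22 mm diameter, 10 g; one of six, starts in the scoop.
- sweet4_center (a point): Centre of one sugar-coated hard sweet (pink), a ball of 22 mm diameter, 10 g; one of six, starts in the scoop.
- sweet5_center (a point): Centre of one sugar-coated hard sweet (green), a ball of 22 mm diameter, 10 g; one of six, starts in the scoop.

How it is judged:
By the outcome, as a careful person would: the job done as asked, in the order asked, and still so for the second after the job is handed in, while the arm keeps its last pose, push and grip.
It also fails if it takes over 72 s, if anything falls off the work surface, if the arm or the gripper's body presses on something with over 40 N, if the wrist force passes 120 N, or if a joint passes its speed limit or range.

### The arm

A 6-joint arm with a two-finger parallel gripper is mounted at the origin on the work surface. World frame = base frame: x ahead of the robot, y to its left, z up, the work surface at z = 0. Lengths are in m, angles in rad, forces in N, time in s.
With the tool pointing down it reaches from about 0.325 to 0.85 m from the base axis. Payload 4.4 kg.
Tool frame: the origin (TCP) lies between the finger pads; the fingertips stand 11 mm ahead of it and the grasp point (between the pads) lies 8 mm behind it; z points along the fingers, y is the line along which they close (so a half turn about z gives the same grasp; the last joint's range is limited). The gripper opens to 94 mm and grips with 3 to 60 N. Pads are 16 mm wide; open, the fingers measure 119 mm over their backs; the gripper's body (75 mm by 177 mm) begins 78 mm behind the grasp point.
Start: joints at [-1.379, 0.207, 1.542, -0, 1.393, -0.15], TCP at [0.193, -0.542, 0.216] pointing down, gripper open.
Joint ranges: [-2.73, 2.73], [-0.86, 2.22], [0.23, 2.46], [-1.11, 4.25], [0.08, 2.63], [-2.82, 2.82]. Speed limits (rad/s): [2.79, 2.79, 3.14, 3.14, 3.14, 3.14].

### API

Orientations are given as a rotation vector (axis times angle).
In Python, from station import get_obs, grab_frame, camera_model, hand_in gives the robot as it stands.
- The arm moves only by the shell command python3 -m jog 'ROWS' [OPENING] [FORCE]. ROWS is JSON, a list of rows, each an object with "translation": the shift along the world's x, y, z each as a share of 0.15 m, from -1 to 1, a list of three; "rotation": the turn, a rotation vector about the world's x, y, z each as a share of 60 degrees, from -1 to 1, a list of three. A call has 1 to 12 rows; each row is the pose to reach, as a shift and turn from the pose commanded when the call began; what a row does not reach only later rows make up. A row lasts 1/10 s, in which the tool goes at most 50 mm and 8.59 degrees, less where a joint would pass 70% of its speed; a pose out of reach is approached as far as the arm can. A call with a number of a shift or a turn outside -1 to 1 is refused whole. A call with a gripper value outside its range is refused whole. OPENING is the opening, from -1 (shut) to 1 (fully open), set as the call begins (- or left out, the last holds). The fingers move at their own pace and stop on an object; FORCE is the grip in N (left out, the last holds). Time passes only in rows, so rows that repeat a pose let the fingers close. It gives the time, the measured TCP pose, the force, the opening and the grip force at its end, in the units of the state.
- get_obs(): the state, without advancing time (a new reading comes with each control period).
- grab_frame(name): name is "side" or "top" or "wrist"; returns the picture (420x560x3 uint8, red, green, blue); there is no depth.
- camera_model(name): a dict with "intrinsics" (3x3 intrinsics, pixels), "R" (3x3) and "t" (3): a world point X has camera coordinates R X + t; the wrist camera has in their place "mount" (4x4, takes a point from camera to tool coordinates, whose origin is the TCP and whose axes are the flange's). Camera axes: x right, y down, z forward; pixel columns grow to the right and rows downward; lengths in m; the calibration is good to about 2 mm. A picture is of the moment at which its call begins: read the wrist's pose just before it. camera_model takes no time and is no camera call.
- hand_in(): hands the job in; it is judged then, once.
The state is a dict: "clock": time; "qpos": joint angles; "joint_vel": joint speeds; "joint_efforts": joint torques, N m; "tcp_pos": TCP position; "tcp_rot": TCP orientation; "wrist_force": force on the tool from outside, world axes, zero at the start; "moment": the same for the moment, N m; "opening": finger opening in m; "grip_force": force on a finger pad.
Only numpy, scipy, OpenCV 4.12 (cv2) and the standard library are available. Lean on these libraries where they do the work, as an engineer would, in place of code of your own. Each camera call takes 0.05 s, during which the arm holds its last target. There are 200 camera calls.

## Working session

There is one attempt and no reset: what is moved stays moved. The work goes in short steps, Python scripts to look and compute and a shell command to move; the robot and the scene stay as the last step left them, time stands still between calls to the robot, and variables do not carry over. Pictures are saved under pics/ and viewed, at most 10 in all, crops included, and the job is handed in when it is done.

```bash
mkdir -p pics; ls
python3 - <<'E'
from station import *
import cv2,numpy as np
o=get_obs();print(o)
for n in("top","side"):
    f=grab_frame(n);cv2.imwrite(f"pics/{n}0.png",f[:,:,::-1]);m=camera_model(n);print(n,m)
print(camera_model("wrist"))
E
```

```text
pics
{'clock': 0.0, 'qpos': array([-1.37849833e+00,  2.07397737e-01,  1.54291273e+00,  2.33986405e-05,
        1.39349737e+00, -1.50510523e-01]), 'joint_vel': array([-1.20757728e-04, -4.58132420e-04,  1.32036904e-05, -2.13440761e-04,
        6.90923547e-04,  1.28408038e-03]), 'joint_efforts': array([ 1.07497799e-03, -3.70878375e+01, -2.81418496e+01,  7.00314296e-02,
        3.58981371e-02, -1.76851786e-04]), 'tcp_pos': array([ 0.19311998, -0.54078793,  0.21532298]), 'tcp_rot': array([-3.09337484e+00, -5.35465267e-01,  3.65074569e-05]), 'wrist_force': array([0.66127437, 0.59981896, 0.59778684]), 'moment': array([ 0.01564761, -0.01139941,  0.06939959]), 'grip_force': 0.0, 'opening': 0.09418703812958797}
top {'intrinsics': array([[427.66370168,   0.        , 279.11898575],
       [  0.        , 427.66370168, 198.89432154],
       [  0.        ,   0.        ,   1.        ]]), 'R': array([[ 0.02137635, -0.99973255,  0.00882459],
       [-0.99239821, -0.02228788, -0.12103322],
       [ 0.12119753, -0.00617026, -0.99260923]]), 't': array([-0.04521819,  0.53365785,  1.02154962])}
side {'intr
[... 185 characters left out ...]
261, -0.32069525, -0.01064506],
       [-0.23771814,  0.72357312, -0.64802162],
       [ 0.21551993, -0.6112254 , -0.76154755]]), 't': array([0.51139682, 0.22204835, 1.37333066])}
{'intrinsics': array([[300.22102561,   0.        , 275.54550869],
       [  0.        , 300.22102561, 207.39098405],
       [  0.        ,   0.        ,   1.        ]]), 'mount': array([[-1.35258309e-03, -9.65463529e-01, -2.60534729e-01,
         7.63739333e-02],
       [ 9.99998972e-01, -1.18167140e-03, -8.12640453e-04,
         1.50732014e-03],
       [ 4.76708281e-04, -2.60535561e-01,  9.65464134e-01,
        -1.68141397e-01],
       [ 0.00000000e+00,  0.00000000e+00,  0.00000000e+00,
         1.00000000e+00]])}
```

View pics/top0.png

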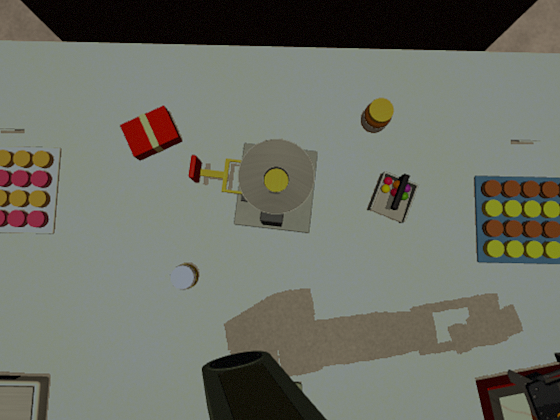

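View pics/side0.png

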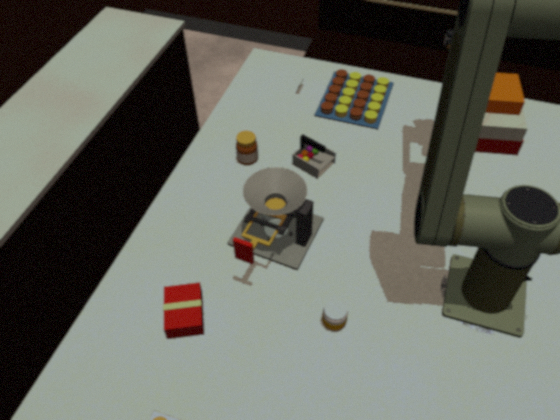

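The top view shows the hopper at about (277,177), the paddle at (195,168) towards +y, and the scoop at (393,196) with its handle tilted. The gift box is at (151,132), the jam jar at (378,113) and the tin at (185,276). Next I'll measure these points.

```bash
cat > h.py <<'E'
import numpy as np,cv2
from station import *
from scipy.spatial.transform import Rotation as Ro
def ray(n,uv,pose=None):
    m=camera_model(n);d=np.linalg.solve(m['intrinsics'],[uv[0],uv[1],1.])
    if n=='wrist':
        p,r=pose;Rt=Ro.from_rotvec(r).as_matrix();M=m['mount']
        return p+Rt@M[:3,3],Rt@M[:3,:3]@d
    return -m['R'].T@m['t'],m['R'].T@d
def onz(n,uv,z,pose=None):
    c,d=ray(n,uv,pose);return c+d*(z-c[2])/d[2]
def proj(n,X):
    m=camera_model(n);p=m['intrinsics']@(m['R']@np.array(X)+m['t']);return p[:2]/p[2]
def cent(mask,minA=5):
    n,l,s,c=cv2.connectedComponentsWithStats(mask.astype('uint8'))
    return sorted([(int(s[i,4]),c[i].round(1).tolist(),s[i,:4].tolist()) for i in range(1,n) if s[i,4]>=minA],reverse=True)
E
python3 - <<'E'
from h import *
f=cv2.imread('pics/top0.png');hsv=cv2.cvtColor(f,cv2.COLOR_BGR2HSV)
H,S,V=cv2.split(hsv)
red=((H<8)|(H>172))&(S>150)&(V>60)
print('red',cent(red,20)[:6]); 
dark=(V<60); dark[:, :360]=0;dark[:,425:]=0;dark[:165]=0;dark[230:]=0
print('dark',cent(dark,20))
p=np.argwhere(dark)[:,::-1].astype('float32')
print(cv2.minAreaRect(p))
yel=(H>20)&(H<35)&(S>120)&(V>80); print('yel',cent(yel,30)[:8])
cv2.imwrite('pics/crop.png',np.hstack([cv2.resize(f[120:250,180:330],None,fx=3,fy=3,interpolation=cv2.INTER_CUBIC),cv2.resize(f[150:228,355:433],None,fx=4,fy=5,interpolation=cv2.INTER_CUBIC)]))if 0 else None
a=cv2.resize(f[125:245,180:330],None,fx=3,fy=3,interpolation=cv2.INTER_CUBIC)
b=cv2.resize(f[160:232,360:430],None,fx=5,fy=5,interpolation=cv2.INTER_CUBIC)
cv2.imwrite('pics/crop.png',np.hstack([a,b]));print(a.shape,b.shape)
E
```

```text
red [(736, [161.6, 125.1], [145, 106, 33, 40]), (710, [135.9, 136.7], [120, 117, 33, 40]), (226, [35.4, 218.4], [26, 211, 19, 16]), (224, [15.6, 218.2], [6, 211, 19, 16]), (223, [19.5, 177.9], [10, 171, 19, 16]), (214, [39.0, 178.3], [30, 171, 18, 16])]
dark [(409, [401.0, 191.8], [385, 174, 31, 48]), (89, [374.7, 191.5], [367, 174, 16, 36])]
((392.65069580078125, 194.4315185546875), (38.03837585449219, 47.16758728027344), 20.556047439575195)
yel [(456, [380.8, 109.6], [369, 98, 24, 24]), (452, [275.7, 179.7], [264, 168, 25, 24]), (357, [220.6, 175.1], [200, 159, 42, 35]), (238, [495.0, 248.2], [487, 240, 18, 17]), (237, [534.1, 248.9], [526, 241, 18, 17]), (233, [514.6, 248.6], [506, 241, 18, 16]), (231, [512.7, 208.1], [504, 200, 18, 17]), (231, [493.3, 207.6], [485, 200, 18, 17])]
(360, 450, 3) (360, 350, 3)
```

View pics/crop.png

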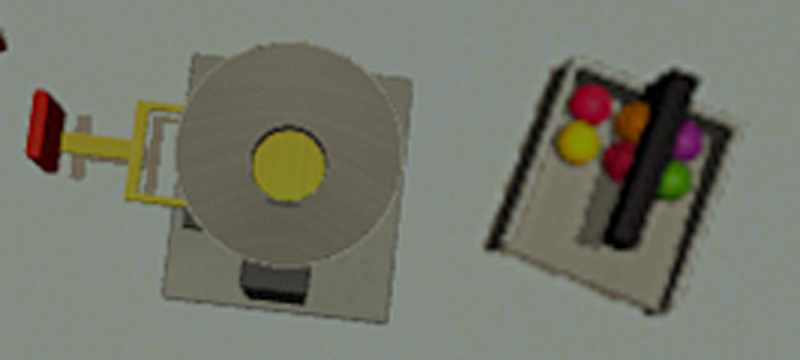

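The crop confirms the stand is nearly axis-aligned with the paddle towards world +y. The scoop's open lip faces image bottom-left, i.e. world -x, with the sweets at its back (top).

Run:
```python
from h import *
A=lambda x,y:(180+(x+.5)/3-.5,125+(y+.5)/3-.5)
B=lambda x,y:(360+(x-450+.5)/5-.5,160+(y+.5)/5-.5)
c=[onz('top',A(*p),.012)[:2] for p in [(192,55),(412,78),(388,322),(163,296)]]
print('plate',np.round(c,4).tolist(),np.mean(c,0),[np.linalg.norm(c[i]-c[i-1]) for i in range(4)])
print('yaw +y dir',[np.degrees(np.arctan2(*(c[a]-c[b])[::-1]))-90 for a,b in((0,1),(3,2))],'x',[np.degrees(np.arctan2(*(c[a]-c[b])[::-1])) for a,b in((0,3),(1,2))])
f=cv2.imread('pics/top0.png');
print('rim',onz('top',A(292,152),.175), 'disc',onz('top',(275.7,179.7),.113))
l=onz('top',A(177,152),.175);r=onz('top',A(405,152),.175);print('rim dia',np.linalg.norm(l-r))
b=onz('top',B(682,73),.092);g=onz('top',B(622,245),.092)
print('handle',b,g,np.linalg.norm(b-g),np.degrees(np.arctan2(*(g-b)[1::-1])))
for p in [(572,60),(736,128)]: print('back wall top',onz('top',B(*p),.045))
for p in [(490,247),(655,312)]: print('front bottom',onz('top',B(*p),.0))
print('paddle', onz('top',A(38,90),.179),onz('top',A(30,163),.179),onz('top',A(58,168),.103))
print('jam',onz('top',(380.8,109.6),.09),'tin',onz('top',(182,275),.06),'gift',onz('top',(149,130),.05))
```

```text
plate [[0.6787, 0.0599], [0.6631, -0.1276], [0.4556, -0.1099], [0.4731, 0.0775]] [ 0.56763722 -0.02500153] [np.float64(0.20631608184345498), np.float64(0.1881338987672317), np.float64(0.20822192707767098), np.float64(0.18820556542383882)]
yaw +y dir [np.float64(-4.753365721151852), np.float64(-5.333624656139094)] x [np.float64(-4.90557897485091), np.float64(-4.887121215135447)]
rim [ 0.56790665 -0.02699859  0.175     ] disc [ 0.56876047 -0.02424705  0.113     ]
rim dia 0.16292826594283827
handle [ 0.59235103 -0.32971949  0.092     ] [ 0.51054545 -0.30057556  0.092     ] 0.08684193898875384 160.3911253623098
back wall top [ 0.60643571 -0.28997129  0.045     ]
back wall top [ 0.57441417 -0.37028438  0.045     ]
front bottom [ 0.51770375 -0.25888513  0.        ]
front bottom [ 0.48649661 -0.34243775  0.        ]
paddle [0.60794215 0.15540283 0.179     ] [0.55501562 0.1586418  0.179     ] [0.564134   0.15264777 0.103     ]
jam [ 0.74845204 -0.27210675  0.09      ] tin [0.34632925 0.19049147 0.06      ] gift [0.69628909 0.29102595 0.05      ]
```

```bash
python3 -m jog '[{"translation":[0.35,0.2,0.1],"rotation":[0,0,-0.15]},{"translation":[0.7,0.4,0.2],"rotation":[0,0,-0.3]},{"translation":[1,0.6,0.25],"rotation":[0,0,-0.45]},{"translation":[1,0.6,0.25],"rotation":[0,0,-0.655]},{"translation":[1,0.6,0.25],"rotation":[0,0,-0.655]},{"translation":[1,0.6,0.25],"rotation":[0,0,-0.655]}]' 1
python3 -m jog '[{"translation":[0.35,0.2,0],"rotation":[0,0,0]},{"translation":[0.7,0.4,0],"rotation":[0,0,0]},{"translation":[1,0.6,0],"rotation":[0,0,0]},{"translation":[1,0.6,0],"rotation":[0,0,0]},{"translation":[1,0.6,0],"rotation":[0,0,0]}]'
python3 - <<'E'
from h import *
o=get_obs();f=grab_frame('wrist');cv2.imwrite('pics/w1.png',f[:,:,::-1]);np.save('w1.npy',np.r_[o['tcp_pos'],o['tcp_rot']]);print(o['tcp_pos'],o['tcp_rot'],o['qpos'])
E
```

```text
clock: 0.7
tcp_pos: [0.3442, -0.4506, 0.2537]
tcp_rot: [-3.096, 0.532, 0.001]
wrist_force: [-0.5, -0.4, -0.7]
opening: 0.0944
grip_force: 0.0
clock: 1.2
tcp_pos: [0.4949, -0.3598, 0.2529]
tcp_rot: [-3.096, 0.527, 0.001]
wrist_force: [0.9, -0.3, -0.2]
opening: 0.0938
grip_force: 0.0
[ 0.49490114 -0.35976872  0.25294793] [-3.09557759e+00  5.27032583e-01  1.14377358e-03] [-7.70377025e-01  2.60196034e-01  1.40055847e+00  8.03221502e-04
  1.48227130e+00  1.13762056e+00]
```

View pics/w1.png

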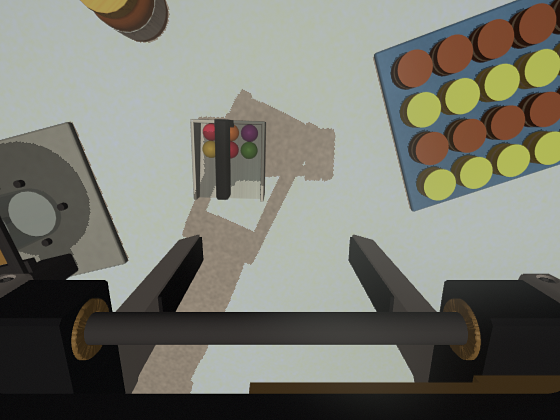

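The wrist view shows the scoop with its handle near vertical, from about (222,120) to (223,199), and all six sweets at the back.

Run:
```python
from h import *
w=np.load('w1.npy');P=(w[:3],w[3:])
f=cv2.imread('pics/w1.png');V=f.max(2);m=np.zeros(V.shape,bool);m[112:205,208:238]=V[112:205,208:238]<50
print(cent(m,100))
for y in range(124,200,12):
    xs=np.where(m[y])[0];print(y,xs.min(),xs.max(),end='; ')
p=np.argwhere(m)[:,::-1].astype('float32');r=cv2.minAreaRect(p);print(r)
b=onz('wrist',(222,120),.092,P);g=onz('wrist',(223.5,199),.092,P)
print(b,g,np.linalg.norm(b-g),np.degrees(np.arctan2(*(g-b)[1::-1])))
d=(g-b)/np.linalg.norm(g-b);print('grip',b+d*.045,g-d*.043)
X=Ro.from_rotvec(w[3:]).as_matrix();print('toolx ang',np.degrees(np.arctan2(X[1,0],X[0,0])))
```

```text
[(877, [223.0, 164.8], [215, 120, 19, 79])]
124 228 233; 136 215 229; 148 216 229; 160 216 229; 172 216 229; 184 216 229; 196 217 228; ((222.2343292236328, 158.89910888671875), (17.628387451171875, 78.55756378173828), 3.2704875469207764)
[ 0.59218232 -0.3346189   0.092     ] [ 0.51230166 -0.30405196  0.092     ] 0.08552927771857508 159.06027558410608
grip [ 0.55015426 -0.31853654  0.092     ] [ 0.5524618  -0.31941954  0.092     ]
toolx ang -19.324273694563317
```

```bash
python3 -m jog '[{"translation":[0.2,0.15,0],"rotation":[0,0,0]},{"translation":[0.373,0.285,-0.1],"rotation":[0,0,0]},{"translation":[0.373,0.285,-0.35],"rotation":[0,0,0]},{"translation":[0.373,0.285,-0.6],"rotation":[0,0,0]},{"translation":[0.373,0.285,-0.8],"rotation":[0,0,0]},{"translation":[0.373,0.285,-0.8],"rotation":[0,0,0]},{"translation":[0.373,0.285,-0.8],"rotation":[0,0,0]}]'
python3 -m jog '[{"translation":[0,0,-0.15],"rotation":[0,0,0]},{"translation":[0,0,-0.28],"rotation":[0,0,0]},{"translation":[0,0,-0.38],"rotation":[0,0,0]},{"translation":[0,0,-0.4],"rotation":[0,0,0]},{"translation":[0,0,-0.4],"rotation":[0,0,0]}]'
python3 -m jog '[{"translation":[0,0,0],"rotation":[0,0,0]},{"translation":[0,0,0],"rotation":[0,0,0]},{"translation":[0,0,0],"rotation":[0,0,0]},{"translation":[0,0,0],"rotation":[0,0,0]},{"translation":[0,0,0],"rotation":[0,0,0]},{"translation":[0,0,0],"rotation":[0,0,0]},{"translation":[0,0,0],"rotation":[0,0,0]},{"translation":[0,0,0],"rotation":[0,0,0]},{"translation":[0,0,0],"rotation":[0,0,0]},{"translation":[0,0,0],"rotation":[0,0,0]}]' -1 50
```

```text
clock: 1.95
tcp_pos: [0.5479, -0.3201, 0.1338]
tcp_rot: [-3.095, 0.539, 0.002]
wrist_force: [0.3, 0.2, 0.8]
opening: 0.0939
grip_force: 0.0
clock: 2.45
tcp_pos: [0.5494, -0.3194, 0.0747]
tcp_rot: [3.095, -0.537, 0.001]
wrist_force: [0.7, -0.7, 0.6]
opening: 0.0937
grip_force: 0.0
clock: 3.45
tcp_pos: [0.5493, -0.3185, 0.0739]
tcp_rot: [-3.095, 0.536, 0.0]
wrist_force: [-0.0, 1.4, 1.0]
opening: 0.0177
grip_force: 0.7
```

```bash
python3 -m jog '[{"translation":[0,0,0],"rotation":[0,0,0]},{"translation":[0,0,0],"rotation":[0,0,0]},{"translation":[0,0,0],"rotation":[0,0,0]},{"translation":[0,0,0],"rotation":[0,0,0]},{"translation":[0,0,0],"rotation":[0,0,0]},{"translation":[0,0,0],"rotation":[0,0,0]}]' -1 50
python3 -m jog '[{"translation":[0,0,0.1],"rotation":[0,0,0]},{"translation":[0,0,0.25],"rotation":[0,0,0]},{"translation":[0,0,0.45],"rotation":[0,0,0]},{"translation":[0,0,0.65],"rotation":[0,0,0]},{"translation":[0,0,0.8],"rotation":[0,0,0]},{"translation":[0,0,0.93],"rotation":[0,0,0]},{"translation":[0,0,1],"rotation":[0,0,0]},{"translation":[0,0,1],"rotation":[0,0,0]}]'
```

```text
clock: 4.05
tcp_pos: [0.5492, -0.3186, 0.0739]
tcp_rot: [-3.095, 0.536, 0.0]
wrist_force: [0.4, 3.1, 1.1]
opening: 0.0137
grip_force: 50.0
clock: 4.85
tcp_pos: [0.55, -0.3199, 0.2264]
tcp_rot: [3.093, -0.536, 0.006]
wrist_force: [0.4, -0.8, -3.0]
opening: 0.0134
grip_force: 50.0
```

```bash
python3 -m jog '[{"translation":[0.01,0.02,0.1],"rotation":[0,0,0]},{"translation":[0.03,0.07,0.25],"rotation":[0,0,0.02]},{"translation":[0.06,0.15,0.4],"rotation":[0,0,0.04]},{"translation":[0.1,0.25,0.5],"rotation":[0,0,0.06]},{"translation":[0.14,0.36,0.55],"rotation":[0,0,0.08]},{"translation":[0.18,0.48,0.57],"rotation":[0,0,0.1]},{"translation":[0.22,0.6,0.57],"rotation":[0,0,0.12]},{"translation":[0.26,0.71,0.57],"rotation":[0,0,0.14]},{"translation":[0.3,0.8,0.57],"rotation":[0,0,0.155]},{"translation":[0.33,0.87,0.57],"rotation":[0,0,0.165]},{"translation":[0.35,0.92,0.57],"rotation":[0,0,0.17]},{"translation":[0.35,0.93,0.57],"rotation":[0,0,0.17]}]'
python3 -m jog '[{"translation":[0.01,0.02,0],"rotation":[0,0,0.005]},{"translation":[0.04,0.08,0],"rotation":[0,0,0.015]},{"translation":[0.08,0.2,0],"rotation":[0,0,0.03]},{"translation":[0.13,0.35,0],"rotation":[0,0,0.05]},{"translation":[0.18,0.52,0],"rotation":[0,0,0.07]},{"translation":[0.23,0.68,0],"rotation":[0,0,0.09]},{"translation":[0.27,0.82,0],"rotation":[0,0,0.1]},{"translation":[0.3,0.93,0],"rotation":[0,0,0.11]},{"translation":[0.32,0.99,0],"rotation":[0,0,0.113]},{"translation":[0.33,1,0],"rotation":[0,0,0.113]},{"translation":[0.33,1,0],"rotation":[0,0,0.113]}]'
python3 - <<'E'
from h import *
for n in('top','side'):cv2.imwrite(f'pics/{n}2.png',grab_frame(n)[:,:,::-1])
a=cv2.imread('pics/top2.png')[100:250,180:400];b=cv2.imread('pics/side2.png')[100:290,200:370]
z=lambda i,s:cv2.resize(i,s,interpolation=cv2.INTER_CUBIC)
cv2.imwrite('pics/c2.png',np.hstack([z(a,(440,300)),cv2.copyMakeBorder(z(b,(268,300)),0,0,0,0,0)]))
o=get_obs();print(o['tcp_pos'],o['tcp_rot'],o['qpos'])
E
```

```text
clock: 6.05
tcp_pos: [0.602, -0.1784, 0.3092]
tcp_rot: [-3.131, 0.257, 0.001]
wrist_force: [0.3, -0.7, -3.4]
opening: 0.0138
grip_force: 50.0
clock: 7.15
tcp_pos: [0.6513, -0.0297, 0.3094]
tcp_rot: [3.14, -0.074, -0.0]
wrist_force: [-0.6, -0.8, -2.4]
opening: 0.0137
grip_force: 50.0
[ 0.65110124 -0.03029612  0.30937832] [ 3.14021466e+00 -7.53242125e-02 -4.26553743e-04] [-1.78871982e-01  3.20280717e-01  1.21111726e+00 -5.11315268e-04
  1.61038978e+00  1.43986888e+00]
```

View pics/c2.png

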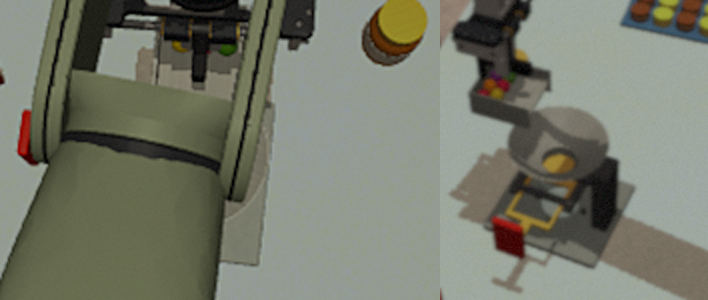

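All sweets are still at the back of the scoop (side view), and the lip is about 28 mm short of the hopper's axis. Next I'll lower it and tip gradually about the lip.

```bash
python3 -m jog '[{"translation":[0,0,-0.06],"rotation":[0,0,0]},{"translation":[0,0,-0.14],"rotation":[0,0,0]},{"translation":[0,0,-0.22],"rotation":[0,0,0]},{"translation":[0,0,-0.29],"rotation":[0,0,0]},{"translation":[0,0,-0.33],"rotation":[0,0,0]},{"translation":[0,0,-0.33],"rotation":[0,0,0]}]'
python3 -m jog '[{"translation":[-0.03,0,0.03],"rotation":[-0.004,-0.083,0]},{"translation":[-0.06,0,0.06],"rotation":[-0.008,-0.166,0]},{"translation":[-0.089,0.004,0.085],"rotation":[-0.012,-0.25,0]},{"translation":[-0.11,0.005,0.098],"rotation":[-0.014,-0.3,0]},{"translation":[-0.13,0.006,0.11],"rotation":[-0.017,-0.35,0]},{"translation":[-0.15,0.007,0.121],"rotation":[-0.019,-0.4,0]},{"translation":[-0.173,0.008,0.133],"rotation":[-0.021,-0.45,0]},{"translation":[-0.196,0.009,0.144],"rotation":[-0.024,-0.5,0]},{"translation":[-0.222,0.01,0.152],"rotation":[-0.026,-0.555,0]},{"translation":[-0.248,0.012,0.16],"rotation":[-0.029,-0.61,0]},{"translation":[-0.274,0.013,0.167],"rotation":[-0.032,-0.666,0]},{"translation":[-0.314,0.015,0.172],"rotation":[-0.036,-0.75,0]}]'
python3 -m jog '[{"translation":[-0.04,0.002,0.004],"rotation":[-0.004,-0.083,0]},{"translation":[-0.04,0.002,0.004],"rotation":[-0.004,-0.083,0]},{"translation":[-0.04,0.002,0.004],"rotation":[-0.004,-0.083,0]},{"translation":[-0.04,0.002,0.004],"rotation":[-0.004,-0.083,0]},{"translation":[-0.04,0.002,0.004],"rotation":[-0.004,-0.083,0]},{"translation":[-0.04,0.002,0.004],"rotation":[-0.004,-0.083,0]},{"translation":[-0.04,0.002,0.004],"rotation":[-0.004,-0.083,0]}]'
python3 - <<'E'
from h import *
for n in('top','side'):cv2.imwrite(f'pics/{n}3.png',grab_frame(n)[:,:,::-1])
b=cv2.imread('pics/side3.png')[90:290,190:390]
a=cv2.imread('pics/top3.png')[100:250,180:380]
z=lambda i,s:cv2.resize(i,s,interpolation=cv2.INTER_CUBIC)
cv2.imwrite('pics/c3.png',np.hstack([z(a,(400,300)),z(b,(400,400))[:300]]))
o=get_obs();print(o['tcp_pos'],o['tcp_rot'],o['qpos'])
E
```

```text
clock: 7.85
tcp_pos: [0.6502, -0.0292, 0.2578]
tcp_rot: [-3.14, 0.073, 0.005]
wrist_force: [0.6, 1.4, -1.7]
opening: 0.0135
grip_force: 50.0
clock: 9.05
tcp_pos: [0.605, -0.0272, 0.2884]
tcp_rot: [2.879, -0.066, 1.204]
wrist_force: [1.0, -0.0, -2.2]
opening: 0.014
grip_force: 50.0
clock: 9.75
tcp_pos: [0.5987, -0.0268, 0.2869]
tcp_rot: [2.827, -0.066, 1.32]
wrist_force: [-0.7, -0.6, -3.2]
opening: 0.0138
grip_force: 50.0
[ 0.59835675 -0.02674277  0.286442  ] [ 2.8275222  -0.06588547  1.31932554] [-0.29458244 -0.27365279  2.10974132  0.41485558  0.48304672  1.0372714 ]
```

View pics/c3.png

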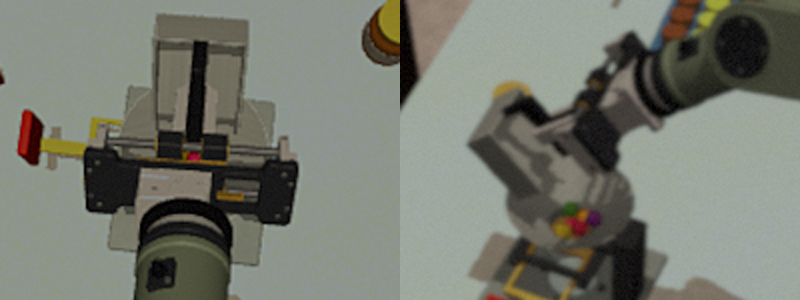

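The sweets are clustered in the hopper around (575,220) in the crop, with the scoop visibly empty. I'll level it, carry it back and put it down.

```bash
python3 -m jog '[{"translation":[0.02,0,0.1],"rotation":[0,0,0]},{"translation":[0.06,-0.002,0.15],"rotation":[0.006,0.12,0]},{"translation":[0.1,-0.005,0.15],"rotation":[0.012,0.25,0]},{"translation":[0.16,-0.008,0.15],"rotation":[0.019,0.4,0]},{"translation":[0.22,-0.011,0.15],"rotation":[0.026,0.54,0]},{"translation":[0.28,-0.014,0.15],"rotation":[0.033,0.68,0]},{"translation":[0.355,-0.017,0.154],"rotation":[0.04,0.833,0]},{"translation":[0.355,-0.017,0.154],"rotation":[0.04,0.833,0]},{"translation":[0.355,-0.017,0.154],"rotation":[0.04,0.833,0]}]'
python3 -m jog '[{"translation":[-0.03,-0.1,0],"rotation":[0,0,-0.01]},{"translation":[-0.1,-0.3,0],"rotation":[0,0,-0.03]},{"translation":[-0.17,-0.5,0],"rotation":[0,0,-0.06]},{"translation":[-0.24,-0.7,0],"rotation":[0,0,-0.09]},{"translation":[-0.3,-0.9,0],"rotation":[0,0,-0.11]},{"translation":[-0.33,-1,0],"rotation":[0,0,-0.113]},{"translation":[-0.33,-1,0],"rotation":[0,0,-0.113]}]'
python3 -m jog '[{"translation":[-0.05,-0.15,0],"rotation":[0,0,-0.02]},{"translation":[-0.15,-0.4,0],"rotation":[0,0,-0.08]},{"translation":[-0.25,-0.65,0],"rotation":[0,0,-0.13]},{"translation":[-0.32,-0.85,-0.1],"rotation":[0,0,-0.17]},{"translation":[-0.34,-0.94,-0.3],"rotation":[0,0,-0.17]},{"translation":[-0.34,-0.94,-0.55],"rotation":[0,0,-0.17]},{"translation":[-0.34,-0.94,-0.75],"rotation":[0,0,-0.17]},{"translation":[-0.34,-0.94,-0.9],"rotation":[0,0,-0.17]},{"translation":[-0.34,-0.94,-0.9],"rotation":[0,0,-0.17]},{"translation":[-0.34,-0.94,-0.9],"rotation":[0,0,-0.17]}]'
python3 - <<'E'
from h import *
for n in('top','side'):cv2.imwrite(f'pics/{n}4.png',grab_frame(n)[:,:,::-1])
b=cv2.imread('pics/side4.png')[130:280,210:360]
a=cv2.imread('pics/top4.png')[110:250,180:430]
z=lambda i,s:cv2.resize(i,s,interpolation=cv2.INTER_CUBIC)
cv2.imwrite('pics/c4.png',np.hstack([z(a,(500,280)),z(b,(280,280))]))
E
```

```text
clock: 10.75
tcp_pos: [0.6525, -0.0293, 0.3064]
tcp_rot: [-3.14, 0.073, 0.004]
wrist_force: [-0.7, -1.5, -2.4]
opening: 0.0139
grip_force: 50.0
clock: 11.45
tcp_pos: [0.6002, -0.1815, 0.3115]
tcp_rot: [3.129, -0.265, 0.005]
wrist_force: [-0.2, 0.4, -2.6]
opening: 0.0137
grip_force: 50.0
clock: 12.45
tcp_pos: [0.5514, -0.3193, 0.1752]
tcp_rot: [-3.096, 0.534, -0.001]
wrist_force: [0.3, 0.3, -1.9]
opening: 0.0134
grip_force: 50.0
```

View pics/c4.png

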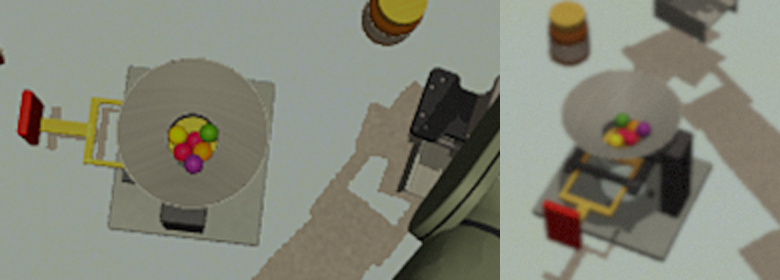

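All six sweets (yellow, green, two pink, orange, purple) sit in the hopper around (193,145). Next I'll set the scoop down.

```bash
python3 -m jog '[{"translation":[0,0,-0.15],"rotation":[0,0,0]},{"translation":[0,0,-0.3],"rotation":[0,0,0]},{"translation":[0,0,-0.45],"rotation":[0,0,0]},{"translation":[0,0,-0.55],"rotation":[0,0,0]},{"translation":[0,0,-0.6],"rotation":[0,0,0]},{"translation":[0,0,-0.63],"rotation":[0,0,0]},{"translation":[0,0,-0.65],"rotation":[0,0,0]},{"translation":[0,0,-0.66],"rotation":[0,0,0]},{"translation":[0,0,-0.665],"rotation":[0,0,0]},{"translation":[0,0,-0.67],"rotation":[0,0,0]},{"translation":[0,0,-0.67],"rotation":[0,0,0]}]'
```

```text
clock: 13.65
tcp_pos: [0.551, -0.3204, 0.0743]
tcp_rot: [3.095, -0.536, 0.001]
wrist_force: [-0.4, 1.1, -3.0]
opening: 0.0138
grip_force: 50.0
```

```bash
python3 -m jog '[{"translation":[0,0,-0.005],"rotation":[0,0,0]},{"translation":[0,0,-0.008],"rotation":[0,0,0]},{"translation":[0,0,-0.01],"rotation":[0,0,0]},{"translation":[0,0,-0.01],"rotation":[0,0,0]}]';python3 -m jog '[{"translation":[0,0,-0.003],"rotation":[0,0,0]},{"translation":[0,0,-0.007],"rotation":[0,0,0]},{"translation":[0,0,-0.007],"rotation":[0,0,0]}]'
```

```text
clock: 14.05
tcp_pos: [0.5511, -0.3206, 0.0739]
tcp_rot: [3.095, -0.536, 0.001]
wrist_force: [-2.8, 0.3, 5.3]
opening: 0.0138
grip_force: 50.0
clock: 14.35
tcp_pos: [0.5512, -0.3206, 0.0739]
tcp_rot: [3.095, -0.536, 0.001]
wrist_force: [-4.8, 3.3, 10.0]
opening: 0.0138
grip_force: 50.0
```

Contact. I'll open the fingers and lift clear.

```bash
python3 -m jog '[{"translation":[0,0,0.007],"rotation":[0,0,0]},{"translation":[0,0,0.007],"rotation":[0,0,0]},{"translation":[0,0,0.007],"rotation":[0,0,0]},{"translation":[0,0,0.007],"rotation":[0,0,0]},{"translation":[0,0,0.007],"rotation":[0,0,0]},{"translation":[0,0,0.007],"rotation":[0,0,0]},{"translation":[0,0,0.007],"rotation":[0,0,0]},{"translation":[0,0,0.007],"rotation":[0,0,0]},{"translation":[0,0,0.007],"rotation":[0,0,0]},{"translation":[0,0,0.007],"rotation":[0,0,0]}]' 1
python3 -m jog '[{"translation":[0,0,0.1],"rotation":[0,0,0]},{"translation":[0,0,0.3],"rotation":[0,0,0]},{"translation":[0,0,0.6],"rotation":[0,0,0]},{"translation":[0,0,0.9],"rotation":[0,0,0]},{"translation":[0,0,1],"rotation":[0,0,0]},{"translation":[0,0,1],"rotation":[0,0,0]}]'
python3 - <<'E'
from h import *
print(get_obs()['qpos'])
E
```

```text
clock: 15.35
tcp_pos: [0.5509, -0.3203, 0.0724]
tcp_rot: [3.095, -0.536, 0.0]
wrist_force: [0.9, 0.6, 0.4]
opening: 0.0904
grip_force: 0.0
clock: 15.95
tcp_pos: [0.5528, -0.3218, 0.2275]
tcp_rot: [3.091, -0.536, 0.012]
wrist_force: [1.2, 0.4, 0.7]
opening: 0.0939
grip_force: 0.0
[-6.62297024e-01  3.28382817e-01  1.36625031e+00  2.20748074e-05
  1.43809555e+00  1.25154422e+00]
```

```bash
python3 -m jog '[{"translation":[0,0.1,0.3],"rotation":[0,0,0.1]},{"translation":[0,0.3,0.6],"rotation":[0,0,0.2]},{"translation":[0,0.5,0.65],"rotation":[0,0,0.32]},{"translation":[0,0.75,0.65],"rotation":[0,0,0.44]},{"translation":[0,1,0.65],"rotation":[0,0,0.55]},{"translation":[0,1,0.65],"rotation":[0,0,0.6]}]' -1 40
python3 -m jog '[{"translation":[0.05,0.25,0],"rotation":[0,0,0.12]},{"translation":[0.1,0.5,0],"rotation":[0,0,0.24]},{"translation":[0.15,0.75,0],"rotation":[0,0,0.36]},{"translation":[0.2,1,0],"rotation":[0,0,0.48]},{"translation":[0.24,1,0],"rotation":[0,0,0.6]},{"translation":[0.24,1,0],"rotation":[0,0,0.6]}]'
python3 -m jog '[{"translation":[0,0.25,0],"rotation":[0,0,0.12]},{"translation":[0,0.5,0],"rotation":[0,0,0.24]},{"translation":[0,0.75,0],"rotation":[0,0,0.36]},{"translation":[0,1,0],"rotation":[0,0,0.48]},{"translation":[0,1,0],"rotation":[0,0,0.543]},{"translation":[0,1,0],"rotation":[0,0,0.543]}]'
python3 -m jog '[{"translation":[0,0.25,0],"rotation":[0,0,0]},{"translation":[0,0.5,0],"rotation":[0,0,0]},{"translation":[0,0.57,0],"rotation":[0,0,0]},{"translation":[0,0.57,-0.2],"rotation":[0,0,0]},{"translation":[0,0.57,-0.2],"rotation":[0,0,0]},{"translation":[0,0.57,-0.2],"rotation":[0,0,0]}]'
python3 - <<'E'
from h import *
for n in('top','side'):cv2.imwrite(f'pics/{n}5.png',grab_frame(n)[:,:,::-1])
b=cv2.imread('pics/side5.png')[130:330,190:390]
a=cv2.imread('pics/top5.png')[90:250,150:430]
z=lambda i,s:cv2.resize(i,s,interpolation=cv2.INTER_CUBIC)
cv2.imwrite('pics/c5.png',np.hstack([z(a,(490,280)),z(b,(280,280))]))
o=get_obs();X=Ro.from_rotvec(o['tcp_rot']).as_matrix();print(o['qpos'],'toolx',np.degrees(np.arctan2(X[1,0],X[0,0])))
E
```

```text
clock: 16.55
tcp_pos: [0.5498, -0.1655, 0.3176]
tcp_rot: [-3.104, -0.458, 0.005]
wrist_force: [-0.1, -0.9, -0.7]
opening: 0.0494
grip_force: 0.0
clock: 17.15
tcp_pos: [0.5861, -0.0189, 0.3169]
tcp_rot: [-2.816, -1.387, 0.007]
wrist_force: [-0.1, -0.2, -0.4]
opening: 0.002
grip_force: 0.0
clock: 17.75
tcp_pos: [0.586, 0.1298, 0.318]
tcp_rot: [-2.318, -2.117, 0.005]
wrist_force: [1.0, 0.2, 0.2]
opening: 0.0004
grip_force: 0.0
clock: 18.35
tcp_pos: [0.5863, 0.2136, 0.2886]
tcp_rot: [-2.32, -2.116, 0.005]
wrist_force: [0.2, 0.3, 0.1]
opening: 0.0006
grip_force: 0.0
[ 2.11286007e-01  2.68038157e-01  1.31405291e+00 -2.70887267e-04
  1.55846994e+00  3.02429353e-01] toolx 84.77805572108144
```

View pics/c5.png

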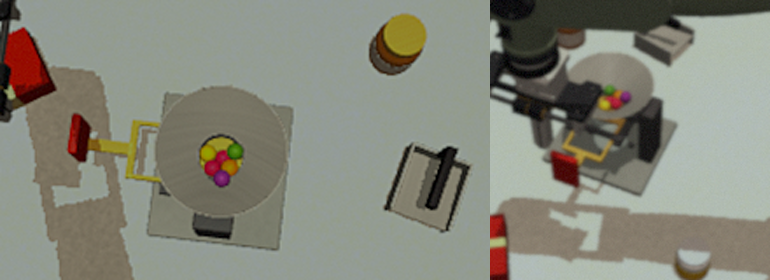

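The scoop stands upright and empty at about (430,187) in the crop, and the sweets are still in the hopper. Next I'll descend beside the paddle and push.

```bash
python3 -m jog '[{"translation":[0,0,-0.25],"rotation":[0,0,0]},{"translation":[0,0,-0.5],"rotation":[0,0,0]},{"translation":[0,0,-0.75],"rotation":[0,0,0]},{"translation":[0,0,-0.93],"rotation":[0,0,0]},{"translation":[0,0,-0.985],"rotation":[0,0,0]},{"translation":[0,0,-0.985],"rotation":[0,0,0]},{"translation":[0,0,-0.985],"rotation":[0,0,0]}]'
python3 -m jog '[{"translation":[-0.01,-0.1,0],"rotation":[0,0,0]},{"translation":[-0.018,-0.2,0],"rotation":[0,0,0]},{"translation":[-0.025,-0.28,0],"rotation":[0,0,0]},{"translation":[-0.029,-0.33,0],"rotation":[0,0,0]},{"translation":[-0.034,-0.39,0],"rotation":[0,0,0]},{"translation":[-0.039,-0.45,0],"rotation":[0,0,0]},{"translation":[-0.045,-0.51,0],"rotation":[0,0,0]},{"translation":[-0.05,-0.57,0],"rotation":[0,0,0]},{"translation":[-0.055,-0.63,0],"rotation":[0,0,0]},{"translation":[-0.057,-0.65,0],"rotation":[0,0,0]},{"translation":[-0.057,-0.65,0],"rotation":[0,0,0]},{"translation":[-0.057,-0.65,0],"rotation":[0,0,0]}]'
```

```text
clock: 19.15
tcp_pos: [0.5886, 0.2153, 0.1446]
tcp_rot: [2.317, 2.119, 0.005]
wrist_force: [-0.4, 0.3, -0.2]
opening: 0.0003
grip_force: 0.0
clock: 20.35
tcp_pos: [0.5788, 0.1198, 0.1435]
tcp_rot: [-2.316, -2.119, -0.007]
wrist_force: [-0.4, 8.8, 4.3]
opening: 0.0006
grip_force: 3.9
```

```bash
python3 -m jog '[{"translation":[-0.002,-0.02,0],"rotation":[0,0,0]},{"translation":[-0.003,-0.04,0],"rotation":[0,0,0]},{"translation":[-0.003,-0.04,0],"rotation":[0,0,0]},{"translation":[-0.003,-0.04,0],"rotation":[0,0,0]}]'
python3 -m jog '[{"translation":[-0.001,-0.015,0],"rotation":[0,0,0]},{"translation":[-0.003,-0.03,0],"rotation":[0,0,0]},{"translation":[-0.003,-0.03,0],"rotation":[0,0,0]},{"translation":[-0.003,-0.03,0],"rotation":[0,0,0]}]'
```

```text
clock: 20.75
tcp_pos: [0.5782, 0.1141, 0.1435]
tcp_rot: [-2.316, -2.119, -0.007]
wrist_force: [0.1, 8.1, 3.9]
opening: 0.0003
grip_force: 4.2
clock: 21.15
tcp_pos: [0.5781, 0.113, 0.1436]
tcp_rot: [-2.313, -2.117, -0.015]
wrist_force: [0.8, 18.1, 2.5]
opening: 0.0005
grip_force: 8.3
```

The force jump from 8 to 18 N shows the stop has been reached, so I'll check with the cameras.

```bash
python3 -m jog '[{"translation":[0,0,0],"rotation":[0,0,0]},{"translation":[0,0,0],"rotation":[0,0,0]},{"translation":[0,0,0],"rotation":[0,0,0]},{"translation":[0,0,0],"rotation":[0,0,0]},{"translation":[0,0,0],"rotation":[0,0,0]}]'
python3 - <<'E'
from h import *
for n in('top','side'):cv2.imwrite(f'pics/{n}6.png',grab_frame(n)[:,:,::-1])
b=cv2.imread('pics/side6.png')[140:290,200:350]
a=cv2.imread('pics/top6.png')[100:250,200:350]
z=lambda i,s:cv2.resize(i,s,interpolation=cv2.INTER_CUBIC)
cv2.imwrite('pics/c6.png',np.hstack([z(a,(400,400)),z(b,(400,400))]))
E
```

```text
clock: 21.65
tcp_pos: [0.5781, 0.1129, 0.1436]
tcp_rot: [-2.313, -2.117, -0.015]
wrist_force: [1.2, 15.5, 2.3]
opening: 0.0002
grip_force: 8.2
```

View pics/c6.png

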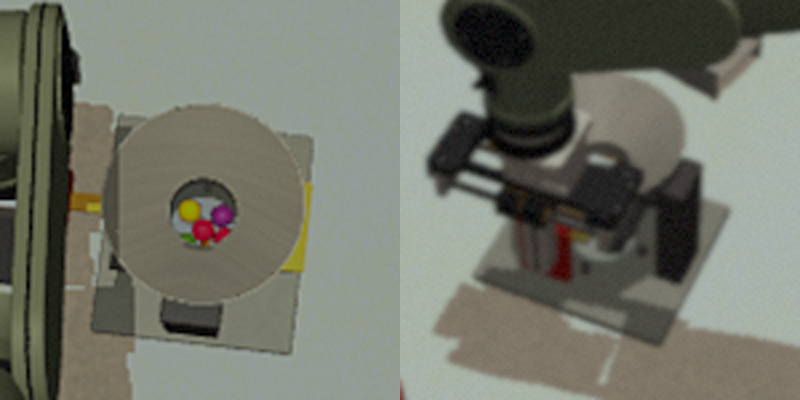

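The gate plate has slid out fully on the far side at (300,230). The spout is clear, and the sweets are visible below in the jar around (205,225).

```bash
python3 -c "
from station import *
print(hand_in())"
```

```text
the job is handed in; nothing more can be done
None
```

The job is handed in at about 22 s: the sweets dropped into the jar with none seen spilled (all six counted in the hopper, not one by one in the jar), the empty scoop stands upright on the counter, and the gripper is still holding the gate at its fully open stop.

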